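# Square a board up in the assembly jig

## Robot

A 6-joint arm with a two-finger parallel gripper is mounted at the origin on the work surface. World frame = base frame: x ahead of the robot, y to its left, z up, the work surface at z = 0. Lengths are in m, angles in rad, forces in N, time in s.
With the tool pointing down it reaches from about 0.225 to 0.875 m from the base axis. Payload 3.4 kg.
Tool frame: the origin (TCP) lies between the finger pads; the fingertips stand 17 mm ahead of it and the grasp point (between the pads) lies 2 mm behind it; y points along the fingers, z is the direction in which the jaws open and shut, and the axes are right-handed (so a half turn about y gives the same grasp; the last joint's range is limited). The gripper opens to 85 mm and grips with 20 to 120 N. Pads are 22 mm wide; open, the fingers measure 114 mm over their backs; the gripper's body (76 mm by 85 mm) begins 54 mm behind the grasp point. The pads swing forward as they close: fully open they stand 13 mm farther back than shut.
Start: joints at [1.13, 0.276, 1.505, -0, 1.361, -0.121], TCP at [0.181, 0.546, 0.248] pointing down, gripper open.
Joint ranges: [-2.89, 2.89], [-0.75, 2.08], [0.22, 2.7], [-1.18, 4.32], [0.11, 2.71], [-2.7, 2.7]. Speed limits (rad/s): [2.57, 2.57, 3.14, 3.14, 3.14, 3.14].

## Interface

Orientations are given as a unit quaternion [w, x, y, z].
In Python, from rig import manip, get_image, camera_model, sign_off, spot_in, silhouettes, spot_point gives the robot as it stands.
- The arm moves only by the tool jog_arm, never from a script. Its argument "targets" is a list of rows, each a list of 3 entries, a list of its own where there are three numbers: the finger opening in m, from 0 to 0.0854, then the shift along the world's x, y, z in m, then the turn about the world's z in rad. In form: [[claw, [x, y, z], spin], ...]. A call has 1 to 10 rows; each row shifts and turns the commanded pose from where the row before left it; what a row does not reach is not made up. A row lasts 1/8 s, in which the tool goes at most 62.5 mm and 10.7 degrees, less where a joint would pass 70% of its speed; a pose out of reach is approached as far as the arm can. A call with a gripper value outside its range is refused whole. The fingers move at their own pace and stop on an object; "force" is the grip in N (left out, the last holds). Time passes only in rows, so rows that do not move let the fingers close. It gives the time, the measured TCP pose, the force and the opening at its end, in the units of the state.
- manip.get_state(): the state, without advancing time (a new reading comes with each control period).
- get_image(name): name is "scene" or "top" or "wrist"; returns (picture, depth): 384x512x3 uint8, red, green, blue; 384x512 float32, m along the optical axis (not along the pixel's ray), 0 where there is no reading.
- camera_model(name): a dict with "mtx" (3x3 intrinsics, pixels), "world_from_camera" (4x4, takes a point from camera to world coordinates). Camera axes: x right, y up, looking along -z (the intrinsics and any distortion apply to the point x, -y, -z); pixel columns grow to the right and rows downward; lengths in m; the calibration is good to about 2 mm. A picture is of the moment at which its call begins: read the wrist's pose just before it. camera_model takes no time and is no camera call; for the wrist camera it gives the pose at the moment of the call.
- sign_off(): hands the job in, once; it reports no verdict.
Trained networks look in the newest picture that a camera, given by its name, has taken for a name from the list of things; names that differ only in an ending like _2 or _b are one class to them, and where a whole thing is asked for, a point or a joint stands for the part that bears it (a point fixed in the world has none). Each returns a list of dicts, best first, with "score" (0 to 1); they miss things now and then, are a little off and sometimes report something else, mostly with a low value. They report only what shows in the picture. A call takes as long as a camera call. They do not tell look-alikes from the thing itself.
- spot_in(name, camera): "position" ([column, row] in pixels, amid what is visible of it).
- silhouettes(name, camera): "mask" (384x512 bool, what is visible of it) and "position" ([column, row] in pixels, amid what is visible of it).
- spot_point(name, camera): "position" ([column, row] in pixels: a listed point, or the origin of a listed thing).
The state is a dict: "clock": time; "qpos": joint angles; "qd": joint speeds; "effort": joint torques, N m; "position": TCP position; "ee_rot": TCP orientation; "contact_force": force on the tool from outside, world axes, zero at the start; "moment": the same for the moment, N m; "width": finger opening in m.
Only numpy, scipy, OpenCV 4.12 (cv2) and the standard library are available. Lean on these libraries where they do the work, as an engineer would, in place of code of your own. Each camera call takes 0.05 s, during which the arm holds its last target.

## Task

Square the long pine board up in the assembly jig: with the fingertips, push it along the bench until its long edge lies flush against the straight fence and one end is butted up against the upright stop block, which is bolted down at one end of the fence. Only push it: do not grip, lift or tip it. Leave the other things on the bench where they are.

Things in the scene. Friction and masses are not known exactly. Their poses are not given: they have to be found in the camera images.
- board: The workpiece, the longer of two loose pine boards: 200 mm long, 95 wide, 28 thick, 0.2 to 0.4 kg (slides at up to about 6 N), four small dark dowel marks on top; flat on the bench on the robot's side of the fence, askew to it by up to 0.3 rad, its centre 110 to 160 mm from it. Origin: centre of the underside. x across its width (roughly away from the robot), y along its length, z up.
- jig: The fence: a straight aluminium bar screwed to the bench, 580 mm long, 40 mm wide, 20 mm high, beyond the board as seen from the robot. Origin: at bench height, at the middle of its long working face, the one turned to the robot. Axes: x points from the working face into the bar (away from the robot), y runs along the face, z up; the bar fills x 0 to 40 mm. It is turned by up to 0.2 rad on the bench.
- stop: The stop block: a steel block 90 mm (x, across the board) by 40 mm (y, along the fence) by 40 mm high with two bolt heads on top, fixed to the bench against the fence's working face near one end, left or right. Origin: centre of its underside, 50 mm out from the fence's working face and 240 mm along the fence from its middle; axes parallel to the fence's. The board goes between the two ends, against the inner face of this block, 20 mm from its origin.
- plate: A bare steel mounting plate for a second stop, 90 by 40 mm and only 4 mm high, fixed at the other end of the fence, mirror image of the stop block. Not a stop. Origin: centre of its underside.
- block_a: Bystander: loose wooden corner block 50 x 50 x 32 mm, beyond the left (+y) end of the space in front of the fence. Origin: centre of underside.
- block_b: Bystander: a like corner block, 50 x 50 x 32 mm, on the robot's side of the board, to the left. Origin: centre of underside.
- short_board: Bystander: the shorter pine board, 130 x 70 x 22 mm, lying on the far side of the fence. Origin: centre of underside.
- glue: Bystander: plain white glue bottle, 56 mm in diameter, 110 mm tall, standing beyond the right (-y) end of the space in front of the fence. Origin: centre of underside.
- hammer: Bystander: hammer with a wooden handle lying on the bench farther out at the right (-y). Origin: about its middle.
- screwdriver: Bystander: screwdriver with a black handle lying on the robot's side of the board, to the right (-y). Origin: about its middle.
There are look-alikes about, which are no part of the job. What is shaped like the board but pink or red is not meant.

How it is judged:
By the outcome, as a careful person would: the job done as asked, in the order asked, and still so for the second after the job is handed in, with the robot touching nothing.
It also fails if it takes over 53 s, if anything falls off the work surface, if the arm or the gripper's body presses on something with over 40 N, if the wrist force passes 120 N, or if a joint passes its speed limit or range.

## Working session

There is one attempt and no reset: what is moved stays moved. The work goes in short steps, Python scripts to look and compute and a tool call to move; the robot and the scene stay as the last step left them, time stands still between calls to the robot, and variables do not carry over. Pictures are saved under pics/ and viewed, and the job is handed in when it is done.

Besides the shell and the picture viewer there is one more tool, called as a command line: name --argument value ..., lists and objects as JSON in quotes. jog_arm: Moves the arm, as the interface text tells. Its arguments: {"type":"object","properties":{"targets":{"type":"array","items":{"type":"array"}},"force":{"type":"number"}},"required":["targets"]}

```bash
mkdir -p pics; ls; cat > h.py <<'E'
import numpy as np, cv2
from rig import manip, get_image, camera_model, sign_off, spot_in, silhouettes, spot_point
def save(p,n): cv2.imwrite('pics/'+n,cv2.cvtColor(p,cv2.COLOR_RGB2BGR))
def ray(cam,px,m=None):
    m=m or camera_model(cam); K=np.array(m['mtx']);T=np.array(m['world_from_camera'])
    d=np.linalg.inv(K)@np.array([px[0],px[1],1.]); d=np.array([d[0],-d[1],-d[2]])
    return T[:3,3],T[:3,:3]@d
def atz(cam,px,z,m=None):
    o,d=ray(cam,px,m); return o+d*(z-o[2])/d[2]
E
python3 - <<'E'
from h import *
print(manip.get_state())
for c in ('top','scene'):
    p,d=get_image(c); save(cv2.resize(p,(800,600)),c+'1.png'); m=camera_model(c); print(c,{k:np.round(v,3).tolist() if not isinstance(v,str) else v for k,v in m.items()})
    np.savez(''+c+'1.npz',p=p,d=d)
    for n in ('board','jig','stop','plate','block_a','short_board'):
        print(n,[(round(r['score'],2),np.round(r['position'],1).tolist()) for r in spot_in(n,c)])
E
```

```text
pics
{'clock': 0.0, 'qpos': array([ 1.12997418e+00,  2.76643682e-01,  1.50612413e+00,  3.45542248e-06,
        1.36066552e+00, -1.21013799e-01]), 'qd': array([-2.18619484e-03,  1.02864541e-03, -5.98088000e-04,  6.41463545e-05,
        2.83405622e-04, -1.26972057e-03]), 'effort': array([ 1.58296280e-04, -4.16775155e+01, -2.45802605e+01, -1.85791937e-04,
        1.12194935e-02,  1.92972124e-05]), 'position': array([0.18057812, 0.5454076 , 0.24741548]), 'ee_rot': array([-0.69746062,  0.6987105 , -0.11276986,  0.11240673]), 'contact_force': array([ 0.28912195, -0.48465639,  0.79037055]), 'moment': array([-0.00638286,  0.02394326,  0.02170629]), 'width': 0.08547074080241358}
top {'mtx': [[447.594, 0.0, 252.743], [0.0, 447.594, 194.404], [0.0, 0.0, 1.0]], 'world_from_camera': [[-0.002, 0.983, -0.186, 0.274], [-1.0, -0.002, 0.002, -0.028], [0.002, 0.186, 0.983, 1.196], [0.0, 0.0, 0.0, 1.0]]}
board [(0.72, [251.3, 189.2]), (0.68, [117.8, 287.1])]
jig [(0.78, [239.7, 128.5])]
stop [(0.56, [148.7, 153.7])]
plate [(0.56, [324.1, 148.4])]
block_a [(0.84, [114.0, 153.1]), (0.71, [160.6, 221.8])]
short_board [(0.97, [225.6, 103.5])]
scene {'mtx': [[394.18, 0.0, 257.875], [0.0, 394.18, 195.186], [0.0, 0.0, 1.0]], 'world_from_camera': [[-0.652, -0.557, 0.514, 1.214], [0.758, -0.493, 0.428, 0.525], [0.015, 0.669, 0.743, 1.035], [0.0, 0.0, 0.0, 1.0]]}
board [(0.96, [384.2, 211.6]), (0.66, [259.9, 200.2]), (0.6, [241.3, 115.9]), (0.28, [341.7, 283.6])]
jig [(0.88, [247.3, 244.4])]
stop [(0.89, [312.6, 264.6])]
plate [(0.71, [198.3, 195.6])]
block_a [(0.81, [337.6, 219.8]), (0.76, [340.8, 282.3])]
short_board [(0.56, [226.8, 263.9])]
```

View pics/top1.png

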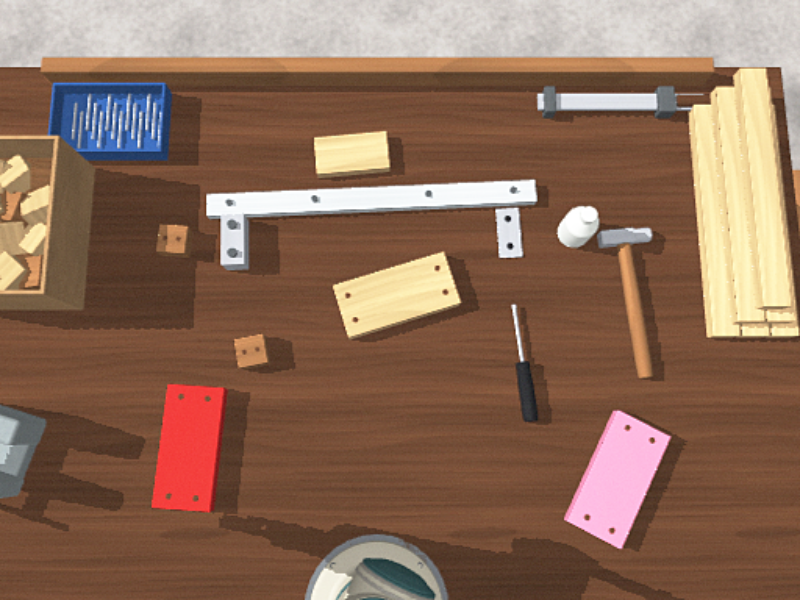

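View pics/scene1.png

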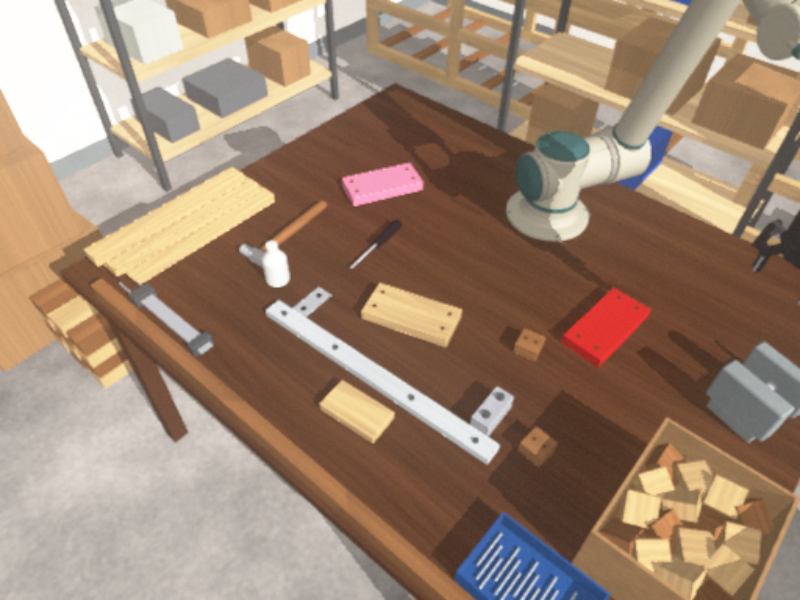

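The pine board is at about (254,189) in the top picture. The upright stop block is at the left (+y) end, about (149,154), and the flat plate is at the right, about (325,149). The red and pink boards are decoys. Next I'll measure precisely.

```bash
cat > meas.py <<'E'
from h import *
def mask_to_xy(mask,d,z0,cam='top',tol=0.006):
    m=camera_model(cam); K=np.array(m['mtx']);T=np.array(m['world_from_camera'])
    v,u=np.nonzero(mask); zz=d[v,u]; ok=zz>0; u,v,zz=u[ok],v[ok],zz[ok]
    c=np.stack([(u-K[0,2])/K[0,0]*zz,-(v-K[1,2])/K[1,1]*zz,-zz],1)
    return c@T[:3,:3].T+T[:3,3]
def rect(P):
    (c,s,a)=cv2.minAreaRect((P[:,:2]*1000).astype(np.float32)); return np.round(c,1),np.round(s,1),round(a,2)
E
python3 - <<'E'
from meas import *
p,d=get_image('top')
for n in ('board','jig','stop','plate','block_a','short_board','screwdriver','glue'):
    for r in silhouettes(n,'top'):
        P=mask_to_xy(r['mask'],d,0); z=P[:,2]; zt=np.percentile(z,75)
        Q=P[abs(z-zt)<0.006]
        print(n,round(r['score'],2),np.round(r['position']),len(P),'ztop',round(zt,4),rect(Q) if len(Q)>5 else '')
E
```

```text
board 0.77 [397. 308.] 3071 ztop 0.0311 (array([ 207.7, -393.2]), array([ 95.9, 199.1]), 62.08)
board 0.66 [254. 187.] 2726 ztop 0.0314 (array([513.1, -32.1]), array([ 95.7, 199.5]), 17.42)
board 0.64 [122. 289.] 3090 ztop 0.0312 (array([258.4, 308.4]), array([ 96. , 199.7]), 85.5)
jig 0.92 [239. 127.] 3086 ztop 0.0235 (array([687.2,  10.2]), array([ 42.3, 576.4]), 2.49)
stop 0.78 [150. 155.] 615 ztop 0.0438 (array([606.5, 247.7]), array([91. , 41.2]), 2.64)
plate 0.64 [323. 150.] 469 ztop 0.0078 (array([ 628.5, -231.1]), array([90.4, 41.4]), 2.11)
plate 0.59 [338. 249.] 460 ztop 0.0266 (array([ 395.5, -242.6]), array([194.5,  23.9]), 7.99)
block_a 0.63 [113. 155.] 401 ztop 0.0355 (array([609.4, 353.2]), array([50.5, 50.1]), 87.76)
block_a 0.51 [339. 251.] 314 ztop 0.0273 (array([ 349.9, -249. ]), array([96.4, 21.4]), 5.07)
short_board 0.96 [222. 101.] 1182 ztop 0.0255 (array([771.4,  47.3]), array([ 71.8, 129.8]), 5.01)
screwdriver 0.98 [334. 247.] 490 ztop 0.0262 (array([ 395.3, -242.6]), array([194.8,  23.9]), 7.99)
screwdriver 0.43 [322. 147.] 453 ztop 0.0078 (array([ 628.4, -230.6]), array([90.4, 40.4]), 2.22)
glue 0.57 [368. 144.] 513 ztop 0.0882 (array([ 624.4, -340.3]), array([41.8, 33. ]), 43.96)
glue 0.42 [225. 102.] 1253 ztop 0.0254 (array([771.7,  47.3]), array([ 72.4, 129.7]), 5.09)
```

```bash
python3 - <<'E'
from meas import *
from scipy.spatial.transform import Rotation as R
s=manip.get_state(); q=s['ee_rot']; M=R.from_quat([*q[1:],q[0]]).as_matrix(); print(np.round(M,3)); print('jaw ang',np.degrees(np.arctan2(M[1,2],M[0,2])))
p,d=get_image('top')
for px in [(160,224)]:
    msk=np.zeros(d.shape,bool); msk[px[1]-18:px[1]+18,px[0]-18:px[0]+18]=1
    P=mask_to_xy(msk,d,0); Q=P[P[:,2]>0.03]; print(rect(Q))
P=mask_to_xy(np.ones_like(d,bool),d,0); b=P[abs(P[:,2])<.012]; print('bench z',np.median(b[:,2]))
E
```

```text
[[ 0.949  0.     0.314]
 [-0.314  0.     0.949]
 [ 0.    -1.     0.   ]]
jaw ang 71.67876501543962
(array([415.7, 211.2]), array([50.1, 49.9]), 10.99)
bench z 0.0019854437806765546
```

jog_arm --targets '[[0.0854, [0.02, -0.05, 0], 0.04], [0.0854, [0.02, -0.05, 0], 0.04], [0.0854, [0.02, -0.05, 0], 0.04], [0.0854, [0.02, -0.05, 0], 0.04], [0.0854, [0.02, -0.05, 0], 0.04], [0.0854, [0.02, -0.05, 0], 0.04], [0.0854, [0.02, -0.05, 0], 0.04], [0.0854, [0.02, -0.05, 0], 0.04], [0.0854, [0.02, -0.05, 0], 0.044], [0.0854, [0.02, -0.05, 0], 0]]'

```text
clock: 2.45
position: [0.3813, 0.0442, 0.2487]
ee_rot: [0.707, -0.707, -0.016, 0.015]
contact_force: [0.8, 0.7, 0.9]
width: 0.0853
```

jog_arm --targets '[[0.0854, [0.02, -0.05, -0.02], 0], [0.0854, [0.008, -0.031, -0.03], 0], [0.0854, [0, 0, -0.05], 0], [0.0854, [0, 0, -0.05], 0], [0.0854, [0, 0, -0.03], 0], [0.0854, [0, 0, 0], 0]]'

```text
clock: 3.2
position: [0.4071, -0.0348, 0.0668]
ee_rot: [0.707, -0.706, -0.014, 0.017]
contact_force: [-0.4, -0.3, 0.5]
width: 0.0852
```

```bash
cat > where.py <<'E'
from meas import *
from scipy.spatial.transform import Rotation as R
def jaw():
    q=manip.get_state()['ee_rot']; M=R.from_quat([*q[1:],q[0]]).as_matrix(); return np.degrees(np.arctan2(M[1,2],M[0,2]))
E
python3 - <<'E'
from where import *
s=manip.get_state(); print(s['position'],s['contact_force'],jaw())
p,d=get_image('wrist'); save(p,'w1.png')
p,d=get_image('scene'); save(cv2.resize(p[90:290,180:440],(780,600)),'s2.png')
E
```

```text
[ 0.40707912 -0.0347756   0.06679311] [-0.40670308 -0.3124261   0.52062974] 92.5203644134935
```

View pics/w1.png

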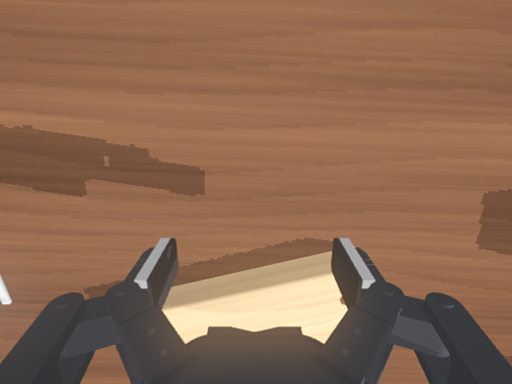

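View pics/s2.png

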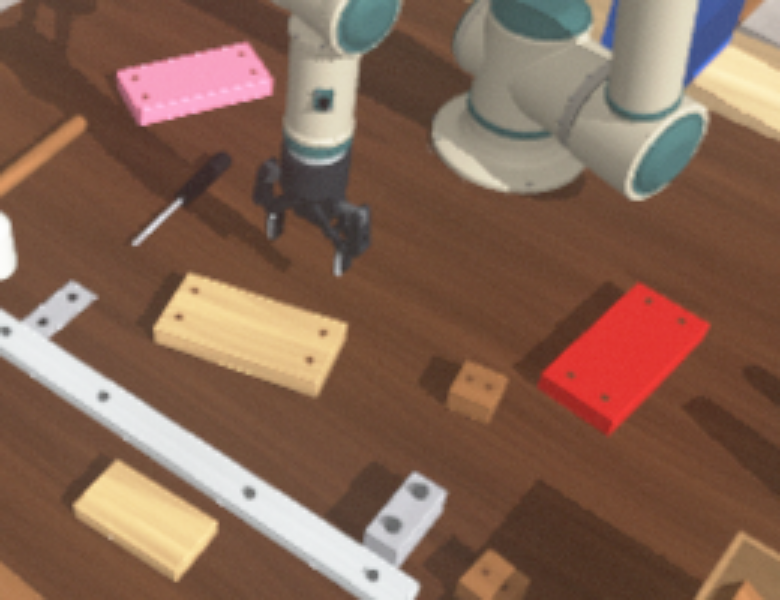

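jog_arm --targets '[[0.0854, [0, 0, -0.02], 0], [0.0854, [0, 0, -0.02], 0], [0.0854, [0, 0, -0.004], 0], [0.0854, [0, 0, 0], 0]]'

```text
clock: 3.8
position: [0.4098, -0.0353, 0.0253]
ee_rot: [-0.707, 0.707, 0.016, -0.015]
contact_force: [0.1, 0.2, 0.1]
width: 0.0851
```

```bash

python3 - <<'E'
from where import *
s=manip.get_state(); print(s['position'],s['contact_force'],jaw())
p,d=get_image('wrist'); save(p,'w2.png')
K=np.array(camera_model('wrist')['mtx']);P=mask_to_xy(np.ones_like(d,bool),d,0,'wrist').reshape(-1,3)
dd=d.reshape(-1)
sel=(abs(P[:,0]-s['position'][0])<.03)&(abs(P[:,1]-s['position'][1])<.065)&(abs(P[:,1]-s['position'][1])>.03)&(dd>0)
h=np.histogram(P[sel,2],np.arange(-.01,.1,.004)); print(list(zip(np.round(h[1],3),h[0])))
E
```

```text
[ 0.4097921  -0.03533298  0.02533896] [0.05863088 0.15245321 0.11957827] 92.5416133030842Traceback (most recent call last):
  File "<stdin>", line 6, in <module>
ValueError: operands could not be broadcast together with shapes (195755,) (196608,)
```

View pics/w2.png

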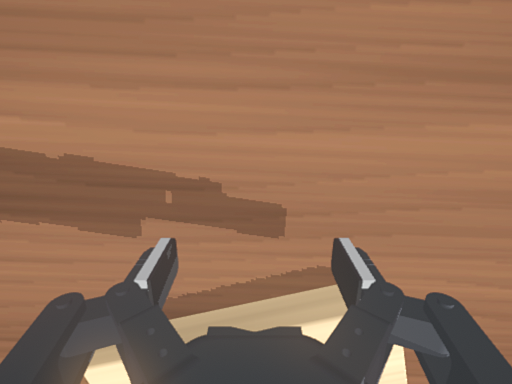

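```bash

python3 - <<'E'
from where import *
p,d=get_image('wrist')
for (u,v) in [(168,243),(150,280),(172,255),(342,243),(360,280),(339,255),(250,280)]:
    m=np.zeros(d.shape,bool); m[v,u]=1; print(u,v,np.round(mask_to_xy(m,d,0,'wrist'),4))
E
```

```text
168 243 [[ 0.4    -0.0793  0.0323]]
150 280 [[ 0.4003 -0.0783  0.0601]]
172 255 [[ 0.4067 -0.0775  0.0328]]
342 243 [[0.3963 0.0086 0.0321]]
360 280 [[0.3968 0.0077 0.0597]]
339 255 [[0.4014 0.0069 0.0352]]
250 280 [[ 0.4459 -0.0365  0.0011]]
```

```bash

python3 - <<'E'
from where import *
p,d=get_image('wrist')
for v in range(228,250,2):
    r=[]
    for u in (160,164,168,172,176,334,338,342,346,350):
        m=np.zeros(d.shape,bool); m[v,u]=1; q=mask_to_xy(m,d,0,'wrist'); r.append(round(1000*q[0,2]) if len(q) else None)
    print(v,r)
save(cv2.resize(p[200:320,100:240],(700,600),interpolation=cv2.INTER_NEAREST),'w3.png')
E
```

```text
228 [1, 2, 1, 1, 2, 1, 2, 0, 1, 0]
230 [1, 0, 1, 2, 1, 0, 2, 0, 1, 1]
232 [2, 2, 1, 1, 1, 1, 0, 0, 0, 1]
234 [1, 2, 1, 2, 1, 1, 0, -1, 0, 1]
236 [1, 0, 0, 1, 1, 1, 0, 1, 1, 1]
238 [2, 27, 27, 27, 1, 23, 28, 26, 27, 1]
240 [30, 29, 30, 29, 0, 24, 28, 28, 29, 2]
242 [32, 31, 31, 29, 22, 25, 32, 32, 32, 31]
244 [33, 33, 33, 29, 23, 25, 30, 33, 32, 33]
246 [35, 35, 35, 30, 24, 25, 32, 34, 36, 34]
248 [36, 36, 37, 30, 24, 26, 31, 36, 37, 36]
```

View pics/w3.png

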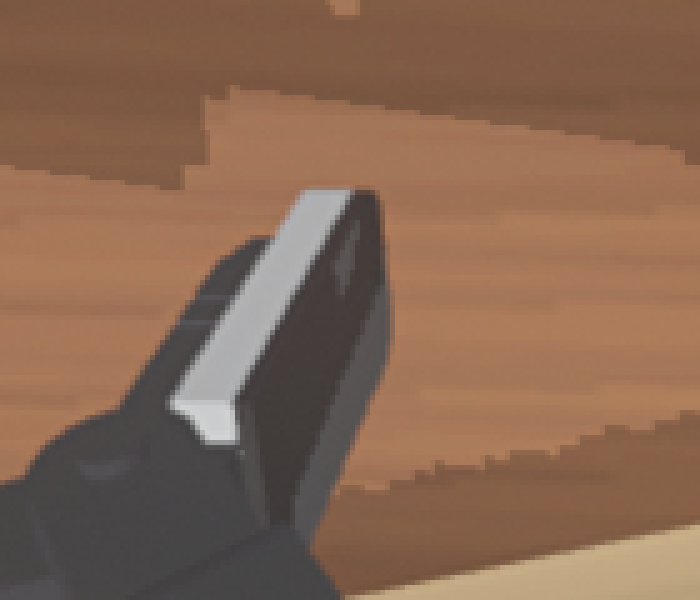

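jog_arm --targets '[[0.0854, [0, 0, -0.013], 0], [0.0854, [0.01, 0.0004, 0], 0], [0.0854, [0.012, 0.0006, 0], 0], [0.0854, [0.012, 0.0006, 0], 0], [0.0854, [0.01, 0.0004, 0], 0], [0.0854, [0.01, 0.0004, 0], 0], [0.0854, [0.01, 0.0004, 0], 0], [0.0854, [0.01, 0.0004, 0], 0], [0.0854, [0.01, 0.0004, 0], 0], [0.0854, [0.01, 0.0004, 0], 0]]'

```text
clock: 5.2
position: [0.5033, -0.0312, 0.0113]
ee_rot: [0.707, -0.707, -0.015, 0.016]
contact_force: [-2.0, -0.1, 0.7]
width: 0.0853
```

```bash
cat > chk.py <<'E'
from where import *
import sys
F=np.array([667.2,9.3]); th=np.radians(2.55); Rt=np.array([[np.cos(th),np.sin(th)],[-np.sin(th),np.cos(th)]])
s=manip.get_state(); print(np.round(s['position'],4),np.round(s['contact_force'],1),round(jaw(),2),'tcp fence',np.round(Rt@(s['position'][:2]*1000-F),1))
p,d=get_image('top'); save(cv2.resize(p[80:290,80:360],(800,600)),sys.argv[1])
P=mask_to_xy(np.ones_like(d,bool),d,0)
m=camera_model('top');K=np.array(m['mtx'])
for r in silhouettes('board','top'):
    Q=mask_to_xy(r['mask'],d,0); Q=Q[abs(Q[:,2]-.0313)<.005]
    if len(Q)<100: continue
    c,sz,a=rect(Q)
    if c[0]<450 : continue
    print(round(r['score'],2),c,sz,a,'fence-frame',np.round(Rt@(c-F),1),'rel ang',round(a-2.55,2))
E
python3 chk.py t3.png
```

```text
[ 0.5033 -0.0312  0.0113] [-2.  -0.1  0.7] 92.52 tcp fence [-165.5  -33.1]
0.71 [537.6 -60.7] [ 87.1 196. ] 21.08 fence-frame [-132.6  -64.2] rel ang 18.53
0.37 [685.7   5.6] [ 38.1 564.8] 2.51 fence-frame [18.3 -4.5] rel ang -0.04
```

View pics/t3.png

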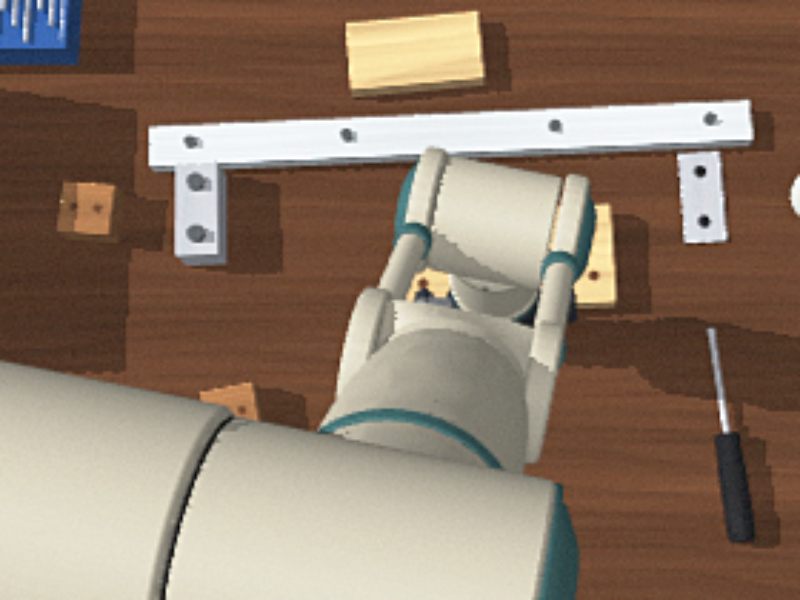

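jog_arm --targets '[[0.0854, [0.008, 0.0004, 0], 0], [0.0854, [0.008, 0.0004, 0], 0], [0.0854, [0.008, 0.0004, 0], 0], [0.0854, [0.008, 0.0004, 0], 0], [0.0854, [0.008, 0.0004, 0], 0], [0.0854, [0.008, 0.0004, 0], 0], [0.0854, [0.004, 0.0002, 0], 0], [0.0854, [0.002, 0.0001, 0], 0]]'

```text
clock: 6.3
position: [0.5568, -0.0284, 0.0114]
ee_rot: [0.707, -0.707, -0.015, 0.016]
contact_force: [-3.0, 0.1, 1.3]
width: 0.0852
```

```bash
python3 chk.py t4.png
```

```text
[ 0.5568 -0.0284  0.0114] [-3.   0.1  1.3] 92.54 tcp fence [-112.   -32.8]
0.9 [615.1 -43.5] [ 93.2 192.3] 2.8 fence-frame [-54.4 -50.4] rel ang 0.25
```

View pics/t4.png

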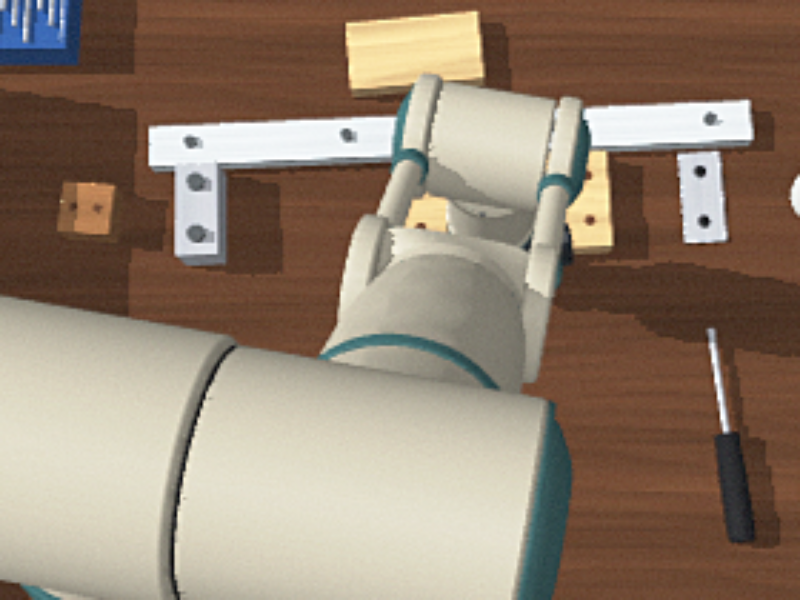

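jog_arm --targets '[[0.0854, [0.002, 0.0001, 0], 0], [0.0854, [0.002, 0.0001, 0], 0], [0.0854, [0.001, 0, 0], 0], [0.0854, [0.001, 0, 0], 0], [0.0854, [0.001, 0, 0], 0]]'

```text
clock: 7.02
position: [0.5624, -0.0282, 0.0112]
ee_rot: [0.707, -0.707, -0.015, 0.017]
contact_force: [-6.2, -1.7, 3.8]
width: 0.0855
```

jog_arm --targets '[[0.0854, [0.001, 0, 0], 0], [0.0854, [0.001, 0, 0], 0]]'

```text
clock: 7.28
position: [0.5625, -0.0282, 0.011]
ee_rot: [0.707, -0.707, -0.014, 0.018]
contact_force: [-9.6, -0.5, 6.1]
width: 0.0854
```

jog_arm --targets '[[0.0854, [-0.01, 0, 0], 0], [0.0854, [-0.025, 0, 0], 0], [0.04, [0, 0, 0.04], 0], [0.04, [0, -0.02, 0.05], -0.17], [0.04, [0, -0.05, 0], -0.18], [0.04, [0.01, -0.05, 0], -0.18], [0.04, [0.03, -0.03, 0], -0.18], [0.04, [0.03, 0, 0], -0.18], [0.04, [0.024, 0, 0], -0.18], [0.04, [0, 0, 0], -0.18]]'

```text
clock: 8.52
position: [0.6279, -0.1789, 0.1013]
ee_rot: [0.582, -0.581, 0.401, -0.404]
contact_force: [-0.4, -0.3, -0.6]
width: 0.0401
```

jog_arm --targets '[[0.04, [0, 0, 0], -0.18], [0.04, [0, 0, 0], -0.14], [0.04, [0, 0, 0], 0]]'

```text
clock: 8.9
position: [0.6255, -0.1784, 0.1014]
ee_rot: [0.512, -0.511, 0.488, -0.489]
contact_force: [-0.0, -0.2, -0.7]
width: 0.0407
```

```bash
python3 chk.py t5.png; python3 -c "
from h import *
s=manip.get_state();print(s['qpos'],s['width'])
p,d=get_image('wrist');save(p,'w5.png')"
```

```text
[ 0.6255 -0.1784  0.1014] [-0.  -0.2 -0.7] 2.67 tcp fence [ -50.  -185.7]
[-3.84916361e-01  4.91014913e-01  1.54581239e+00  2.52105966e-04
  1.10332737e+00 -4.32154991e-01] 0.040053423643616644
```

View pics/t5.png

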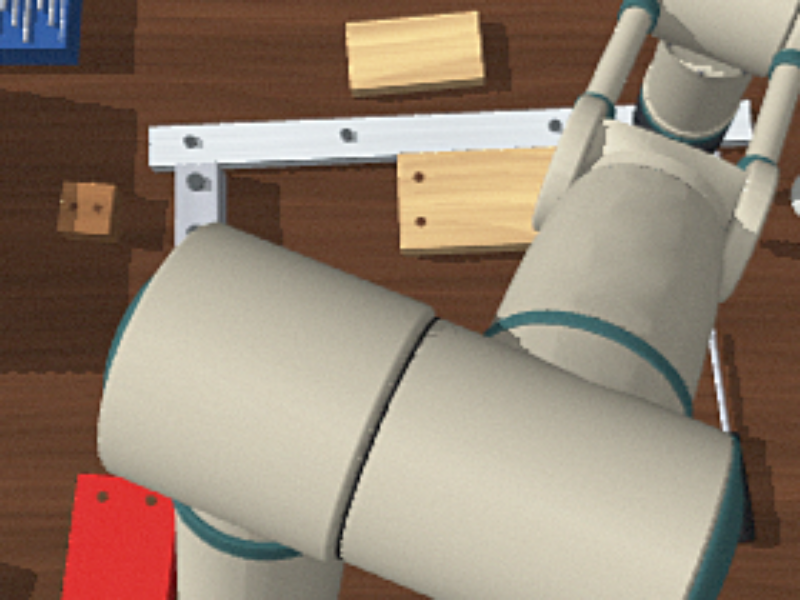

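View pics/w5.png

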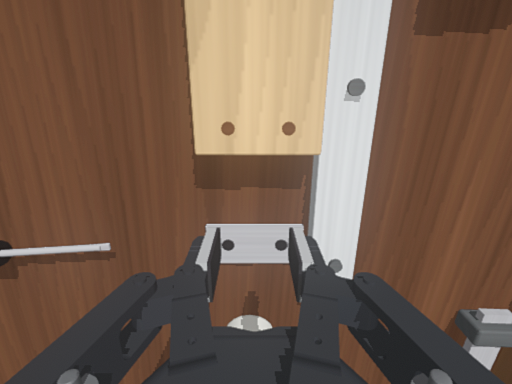

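```bash
cat > wr.py <<'E'
from where import *
F=np.array([667.2,9.3]); th=np.radians(2.55); Rt=np.array([[np.cos(th),np.sin(th)],[-np.sin(th),np.cos(th)]])
def wr(pts):
    for u,v,z in pts:
        P=atz('wrist',(u,v),z)*1000; print((u,v),np.round(P[:2],1),'fence',np.round(Rt@(P[:2]-F),1))
E
python3 - <<'E'
from wr import *
wr([(196,154,.028),(321,153,.028),(331,5,.028),(188,5,.028),(314,215,.02),(334,20,.02)])
p,d=get_image('wrist');save(cv2.resize(p[0:180,150:400],(800,576),interpolation=cv2.INTER_CUBIC),'w6.png')
E
```

```text
(196, 154) [ 579.2 -141.5] fence [ -94.6 -146.7]
(321, 153) [ 673.  -136.4] fence [  -0.7 -145.9]
(331, 5) [667.3 -40.8] fence [ -2.2 -50.1]
(188, 5) [576.5 -45. ] fence [-93.  -50.2]
(314, 215) [ 675.9 -191.6] fence [-2.000e-01 -2.011e+02]
(334, 20) [672.3 -47.2] fence [  2.6 -56.7]
```

View pics/w6.png

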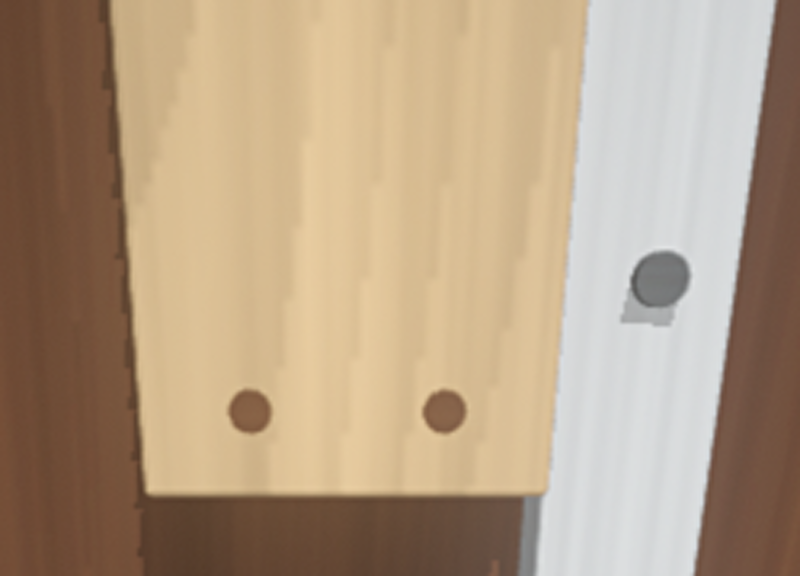

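jog_arm --targets '[[0.04, [0, 0, -0.035], 0], [0.04, [0, 0, -0.03], 0], [0.04, [0, 0, -0.011], 0], [0.04, [0, 0.01, 0], 0], [0.04, [-0.0004, 0.012, 0], 0], [0.04, [-0.0004, 0.01, 0], 0], [0.04, [-0.0004, 0.01, 0], 0], [0.04, [-0.0004, 0.01, 0], 0]]'

```text
clock: 10.1
position: [0.6238, -0.1259, 0.0262]
ee_rot: [0.511, -0.511, 0.488, -0.489]
contact_force: [0.1, -2.7, 1.3]
width: 0.0402
```

```bash
python3 - <<'E'
from wr import *
s=manip.get_state(); print(s['position'],s['contact_force'],jaw(),s['width'])
p,d=get_image('wrist');save(p,'w7.png')
E
```

```text
[ 0.62380618 -0.12593656  0.0261873 ] [ 0.11193101 -2.71191159  1.29274188] 2.6015441630958396 0.040218733300214124
```

View pics/w7.png

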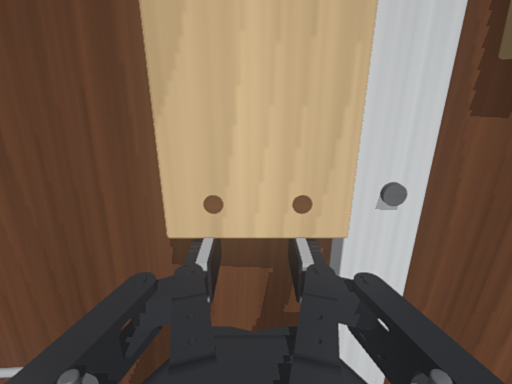

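jog_arm --targets '[[0.04, [-0.0004, 0.012, 0], 0], [0.04, [-0.0004, 0.012, 0], 0], [0.04, [-0.0004, 0.012, 0], 0], [0.04, [-0.0005, 0.012, 0], 0], [0.04, [-0.0005, 0.012, 0], 0], [0.04, [-0.0005, 0.012, 0], 0], [0.04, [-0.0005, 0.012, 0], 0], [0.04, [-0.0005, 0.012, 0], 0], [0.04, [-0.0005, 0.012, 0], 0], [0.04, [-0.0005, 0.012, 0], 0]]'

```text
clock: 11.4
position: [0.6182, -0.0055, 0.0252]
ee_rot: [-0.511, 0.511, -0.489, 0.488]
contact_force: [-0.9, -3.2, 2.0]
width: 0.0399
```

```bash
python3 chk.py t8.png; python3 - <<'E'
from wr import *
s=manip.get_state(); print(s['position'],s['contact_force'],jaw(),s['width'])
p,d=get_image('wrist');save(p,'w8.png')
E
```

```text
[ 0.6182 -0.0055  0.0252] [-0.9 -3.2  2. ] 2.58 tcp fence [-49.6 -12.6]
0.89 [612.  170.9] [96.7 71.1] 1.54 fence-frame [-48.  163.9] rel ang -1.01
[ 0.61807892 -0.00417908  0.02510578] [-1.37885555 -0.61881093  0.08280103] 2.6051258143061133 0.0398627537985998
```

View pics/w8.png

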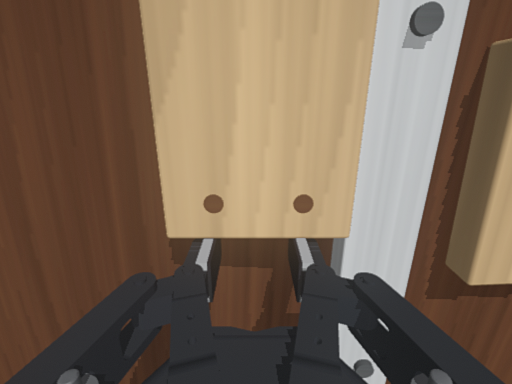

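View pics/t8.png

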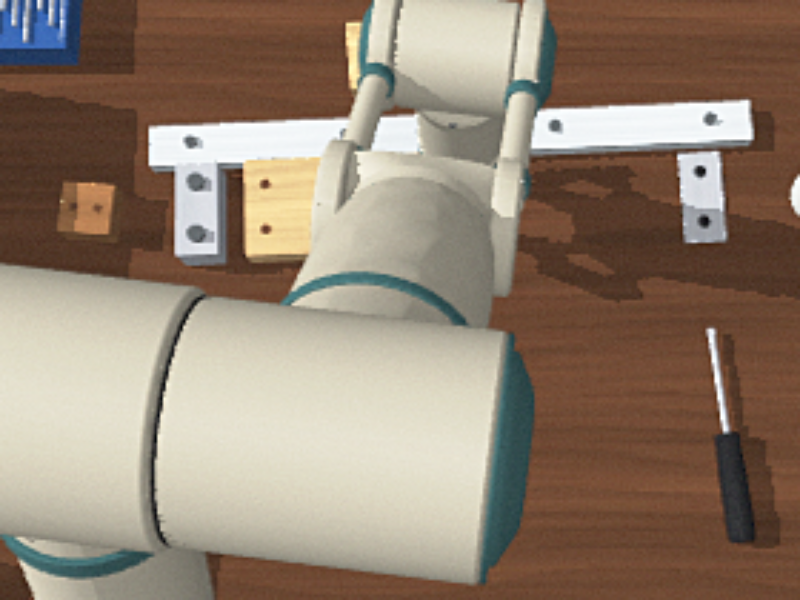

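jog_arm --targets '[[0.04, [-0.0002, 0.005, 0], 0], [0.04, [-0.0002, 0.005, 0], 0], [0.04, [-0.0001, 0.003, 0], 0], [0.04, [-0.0001, 0.002, 0], 0], [0.04, [0, 0.002, 0], 0], [0.04, [0, 0.001, 0], 0]]'

```text
clock: 12.3
position: [0.6178, 0.0118, 0.0253]
ee_rot: [-0.511, 0.511, -0.489, 0.489]
contact_force: [0.3, -2.3, -1.2]
width: 0.0402
```

jog_arm --targets '[[0.04, [0, 0.001, 0], 0], [0.04, [0, 0.001, 0], 0], [0.04, [0, 0.001, 0], 0]]'

```text
clock: 12.68
position: [0.6177, 0.0147, 0.0253]
ee_rot: [-0.511, 0.511, -0.489, 0.489]
contact_force: [-0.3, -1.7, -0.6]
width: 0.0401
```

jog_arm --targets '[[0.04, [0, 0.001, 0], 0], [0.04, [0, 0.001, 0], 0], [0.04, [0, 0.001, 0], 0]]'

```text
clock: 13.05
position: [0.6176, 0.017, 0.0253]
ee_rot: [-0.511, 0.512, -0.488, 0.489]
contact_force: [-0.8, -6.6, -1.5]
width: 0.0398
```

jog_arm --targets '[[0.04, [0, 0.001, 0], 0], [0.04, [0, 0.001, 0], 0]]'

```text
clock: 13.3
position: [0.6176, 0.017, 0.0253]
ee_rot: [-0.51, 0.513, -0.487, 0.489]
contact_force: [-2.6, -12.4, -1.0]
width: 0.0398
```

jog_arm --targets '[[0.04, [0, -0.01, 0], 0], [0.04, [0, -0.03, 0], 0], [0.04, [0, -0.01, 0.05], 0], [0.04, [0, 0, 0.05], 0], [0.04, [0, 0, 0.05], 0.18], [0.04, [-0.03, 0, 0], 0.18], [0.0854, [-0.05, 0, 0], 0.18], [0.0854, [-0.05, 0, 0], 0.18], [0.0854, [-0.03, 0, 0], 0.18], [0.0854, [0, 0, 0], 0.18]]'

```text
clock: 14.55
position: [0.4556, -0.0293, 0.1758]
ee_rot: [0.691, -0.689, 0.155, -0.155]
contact_force: [0.5, 0.7, 0.1]
width: 0.0856
```

jog_arm --targets '[[0.0854, [0, 0, 0], 0.18], [0.0854, [0, 0, 0], 0.18], [0.0854, [0, 0, 0], 0.13], [0.0854, [0, 0, 0], 0]]'

```text
clock: 15.05
position: [0.4584, -0.0299, 0.1757]
ee_rot: [0.707, -0.707, -0.016, 0.014]
contact_force: [1.3, -0.4, 0.2]
width: 0.0852
```

```bash
python3 chk.py t9.png
```

```text
[ 0.4584 -0.0299  0.1757] [ 1.3 -0.4  0.2] 92.43 tcp fence [-210.4  -29.8]
0.98 [613.3 152.1] [ 96.1 154.9] 2.53 fence-frame [-47.5 145.1] rel ang -0.02
```

View pics/t9.png

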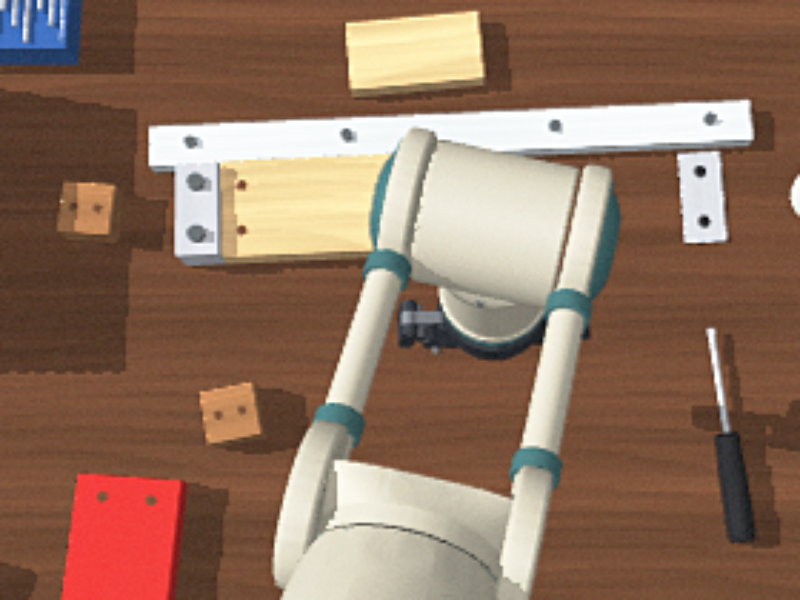

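jog_arm --targets '[[0.0854, [0.02, 0.05, 0], 0], [0.0854, [0.02, 0.05, -0.02], 0], [0.0854, [0.024, 0.051, -0.04], 0], [0.0854, [0, 0, -0.05], 0], [0.0854, [0, 0, -0.04], 0], [0.0854, [0, 0, -0.014], 0], [0.0854, [0.01, 0.0005, 0], 0], [0.0854, [0.01, 0.0005, 0], 0], [0.0854, [0.006, 0.0003, 0], 0], [0.0854, [0.003, 0.0001, 0], 0]]'

```text
clock: 16.4
position: [0.5499, 0.1173, 0.0162]
ee_rot: [0.707, -0.707, -0.016, 0.015]
contact_force: [0.2, -0.4, -0.1]
width: 0.0855
```

jog_arm --targets '[[0.0854, [0.002, 0.0001, 0], 0], [0.0854, [0.001, 0, 0], 0], [0.0854, [0.001, 0, 0], 0]]'

```text
clock: 16.77
position: [0.5523, 0.1174, 0.0151]
ee_rot: [0.707, -0.707, -0.016, 0.016]
contact_force: [0.1, 0.1, 0.3]
width: 0.0857
```

jog_arm --targets '[[0.0854, [0.001, 0, 0], 0], [0.0854, [0.001, 0, 0], 0], [0.0854, [0.001, 0, 0], 0], [0.0854, [0.001, 0, 0], 0]]'

```text
clock: 17.27
position: [0.5558, 0.1174, 0.015]
ee_rot: [0.707, -0.707, -0.015, 0.016]
contact_force: [-2.4, 0.7, 1.3]
width: 0.0856
```

jog_arm --targets '[[0.0854, [0.001, 0.0002, 0], 0], [0.0854, [0.001, 0.0002, 0], 0], [0.0854, [0.001, 0, 0], 0]]'

```text
clock: 17.65
position: [0.5558, 0.1176, 0.0148]
ee_rot: [-0.707, 0.707, 0.013, -0.019]
contact_force: [-8.8, -1.0, 6.7]
width: 0.0851
```

jog_arm --targets '[[0.0854, [-0.01, 0, 0], 0], [0.0854, [-0.03, 0, 0], 0], [0.0854, [-0.01, 0, 0.05], 0], [0.0854, [-0.02, -0.02, 0.06], 0], [0.0854, [-0.05, -0.03, 0.05], 0], [0.0854, [-0.05, -0.03, 0.03], 0], [0.0854, [-0.04, -0.03, 0], 0], [0.0854, [0, 0, 0], 0]]'

```text
clock: 18.65
position: [0.3601, 0.015, 0.1914]
ee_rot: [-0.707, 0.707, 0.015, -0.014]
contact_force: [-0.1, 0.7, 0.3]
width: 0.0856
```

```bash
python3 chk.py t10.png; python3 - <<'E'
from meas import *
p,d=get_image('top')
save(cv2.resize(p[110:190,120:280],(800,400),interpolation=cv2.INTER_CUBIC),'t11.png')
for n in ('short_board','block_a','screwdriver','hammer','glue'):
    for r in silhouettes(n,'top')[:2]:
        P=mask_to_xy(r['mask'],d,0); z=P[:,2]; zt=np.percentile(z,75); Q=P[abs(z-zt)<.006]; print(n,round(r['score'],2),rect(Q))
p,d=get_image('scene'); save(cv2.resize(p[150:320,180:400],(776,600),interpolation=cv2.INTER_CUBIC),'s11.png')
E
```

```text
[0.3601 0.015  0.1914] [-0.1  0.7  0.3] 92.35 tcp fence [-306.6   19.3]
0.58 [614.4 128.5] [ 96.1 199.7] 2.7 fence-frame [-47.4 121.4] rel ang 0.15
block_a 0.85 (array([416. , 211.5]), array([50.8, 50.8]), 11.57)
block_a 0.66 (array([610., 354.]), array([50.9, 50.6]), 86.85)
screwdriver 0.56 (array([ 393. , -245.7]), array([188.5,  23.8]), 5.34)
hammer 0.96 (array([ 501.9, -426.8]), array([ 87.7, 259.6]), 87.93)
glue 0.96 (array([ 623.5, -341.2]), array([38.7, 27.8]), 39.3)
glue 0.52 (array([ 628.7, -230.8]), array([91.1, 40.5]), 2.7)
```

View pics/t11.png

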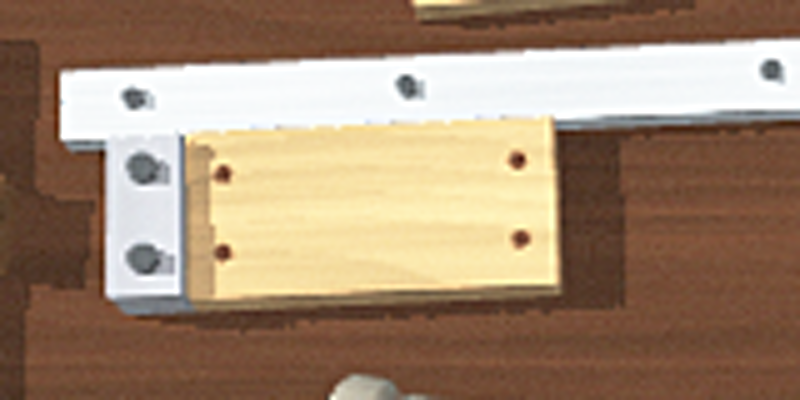

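View pics/s11.png

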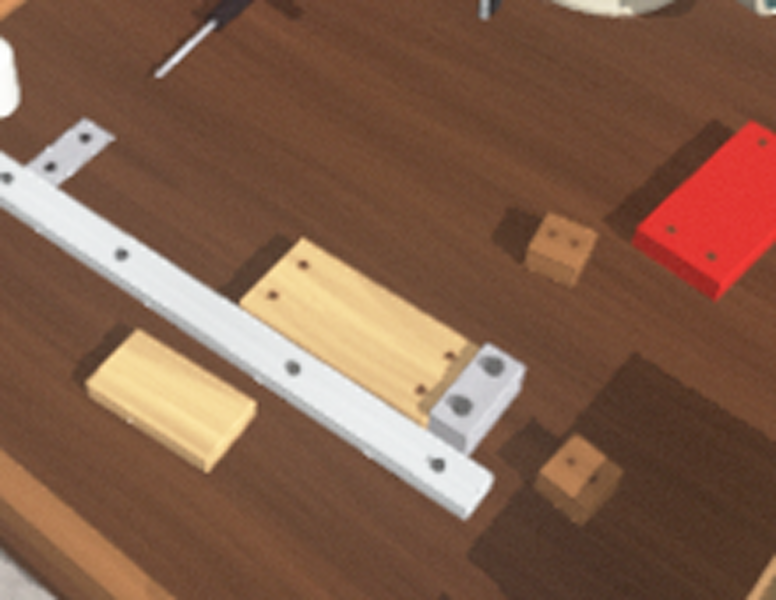

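```bash
python3 - <<'E'
import cv2,numpy as np
def cen(f):
    im=cv2.imread('pics/'+f).astype(int); 
    for (u,v) in [(241,184),(242,230)]:
        s=im[v-14:v+15,u-10:u+15]; w=np.clip(120-s[:,:,1],0,None).astype(float); vv,uu=np.mgrid[0:29,0:25]
        print(f,(uu*w).sum()/w.sum()/2.857,(vv*w).sum()/w.sum()/2.857)
cen('t9.png');cen('t10.png')
E
```

```text
t9.png 3.7020243768272167 5.113583353191428
t9.png 3.2964762992247967 4.7300776924092105
t10.png 3.7227120274310606 5.106066580659298
t10.png 3.282146324889466 4.740979726810608
```

The dowel marks moved less than 0.05 px (about 0.1 mm) during the final fence press, so the board is still butted against the stop.

```bash
python3 -c "
from h import *
print(sign_off(), manip.get_state()['clock'])"
```

```text
the job is handed in; nothing more can be done
the job is handed in; nothing more can be done
```

The long pine board now lies flush against the fence and butted against the upright stop block, and I handed the job in at about 20 s.

**What I did:** I pushed the board to the fence with the open fingertips on its long edge. I then pushed it about 165 mm along the fence by its end until it met the stop at the left (+y) end, where the force rose to about 12 N. Last, I pressed the long edge to the fence once more, at about 9 N, and backed off. The board was never gripped, lifted or tipped.

**Last checks:**
- **Position:** the top camera put the board's centre 47.4 mm out from the fence face and 121.4 mm along it. The ideal is 47.5 and 120 (about 121 going by the stop's measured position).
- **Angle:** it was 0.15° off the fence, within measurement noise.
- **After the final press:** the dowel marks had shifted by less than 0.05 px (about 0.1 mm), so it did not pull the board off the stop.

**Bystanders:** both corner blocks and the glue bottle measured within about 1 mm of where they started.
- **Screwdriver:** it read about 3 mm and 2.7° off, and I put this down to its mask being cut differently. The gripper never came near it.
- **Short board:** the network missed it in the last picture. It looks unmoved in the last images.
- **Hammer:** I had no starting measurement to compare it with, but nothing went near it.

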